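# Set out the gear drive kit in its nests and on the sloped rest

## Robot

A 7-joint arm with a two-finger parallel gripper is mounted at the origin on the work surface. World frame = base frame: x ahead of the robot, y to its left, z up, the work surface at z = 0. Lengths are in m, angles in rad, forces in N, time in s.
With the tool pointing down it reaches from about 0.4 to 0.85 m from the base axis. Payload 10.4 kg.
Tool frame: the origin (TCP) lies on the centre line of the jaws, within the pads' length; the fingertips stand 11 mm ahead of it and the grasp point (between the pads) lies 8 mm behind it (tip_reach is the distance from the TCP to the fingertips, in m); z points along the fingers, y is the line along which they close (so a half turn about z gives the same grasp; the last joint's range is limited). The gripper opens to 85 mm and grips with 20 to 120 N. Pads are 22 mm wide; open, the fingers measure 114 mm over their backs; the gripper's body (76 mm by 85 mm) begins 54 mm behind the grasp point. The pads swing forward as they close: fully open they stand 13 mm farther back than shut.
Start: joints at [-1.197, 0.332, -0.065, 1.46, 0.022, 1.35, -0.088], TCP at [0.242, 0.576, 0.242] pointing down, gripper open.
Joint ranges: [-2.6, 2.6], [-0.5, 2.12], [-1.47, 1.34], [0.16, 2.42], [-1.27, 4.41], [0.06, 2.06], [-2.6, 2.6]. Speed limits (rad/s): [2.22, 2.22, 2.79, 2.79, 3.14, 3.14, 3.14].

## Interface

Orientations are given as a unit quaternion [x, y, z, w].
In Python, from workcell import get_obs, camera, hand_in, tip_reach gives the robot as it stands. The module is installed in compiled form; this text tells all that it offers.
- The arm moves only by the tool move_arm, never from a script. Its argument "plan" is a list of rows, each an object with "delta_pos": the shift along the tool's x, y, z in normalised numbers (1 is 0.6 m), a list of three; "turn": the turn, a rotation vector about the tool's x, y, z in a scale on which 1.0 is 4 rad, a list of three; "fingers": the closure, from 0 (fully open) to 1 (shut). A call has 1 to 12 rows; each row is the pose to reach, as a shift and turn from the pose commanded when the call began, along the tool's axes at that moment; what a row does not reach only later rows make up. A row lasts 1/8 s, in which the tool goes at most 62.5 mm and 10.7 degrees, less where a joint would pass 70% of its speed; a pose out of reach is approached as far as the arm can. A call with a gripper value outside its range is refused whole. The fingers move at their own pace and stop on an object; "force" is the grip in N (left out, the last holds). Time passes only in rows, so rows that repeat a pose let the fingers close. It gives the time, the measured TCP pose, the force, the opening and the grip force at its end, in the units of the state.
- get_obs(): the state, without advancing time (a new reading comes with each control period).
- camera(name): name is "scene" or "top" or "wrist"; returns a dict with "color" (420x560x3 uint8, red, green, blue), "range_z" (420x560 float32, m along the optical axis (not along the pixel's ray), 0 where there is no reading), "fx", "fy", "cx", "cy" (pixels), "R" (3x3) and "t" (3): a world point X has camera coordinates R X + t; the wrist camera has in their place "tool_from_camera" (4x4, takes a point from camera to tool coordinates, whose origin is the TCP and whose axes are the flange's). Camera axes: x right, y down, z forward; pixel columns grow to the right and rows downward; lengths in m; the calibration is good to about 2 mm. The wrist camera is an equidistant fisheye: a pixel r from the principal point sees the ray r / f radians off the axis. A picture is of the moment at which its call begins: read the wrist's pose just before it.
- hand_in(): hands the job in; it is judged then, once.
The state is a dict: "clock": time; "joint_pos": joint angles; "joint_velocities": joint speeds; "tau": joint torques, N m; "position": TCP position; "ee_rot": TCP orientation; "ft_force": force on the tool from outside, world axes, zero at the start; "torque": the same for the moment, N m; "grip_width": opening from 0.0 (shut) to 1.0 (fully open); "grasp_force": force on a finger pad.
Only numpy, scipy, OpenCV 4.12 (cv2) and the standard library are available. Lean on these libraries where they do the work, as an engineer would, in place of code of your own. Each camera call takes 0.05 s, during which the arm holds its last target. There are 200 camera calls.

## Task

Set out the parts for the next gear drive: put the large gear and the small gear, hubs up, and the brass pillar each fully down in the black nest cut to its shape and size, and lay the bearing plate flat in the middle of the sloped blue rest, bearing side up, with one of its long edges against the yellow ledge. Set the parts down rather than dropping them, and leave the screwdriver and the oil bottle where they are. Any order will do.

Things in the scene. Friction and masses are not known exactly. Their poses are not given: they have to be found in the camera images.
- large_gear: Dark steel spur gear, hub up: toothed disc 64 mm across and 14 mm thick, with a plain round hub 30 mm across standing 16 mm above it (30 mm high in all); about 360 g. The larger of the two gears. Grip it by the hub. Origin: centre of the disc's underside, z up through the hub.
- small_gear: Dark steel spur gear, hub up: toothed disc 42 mm across and 14 mm thick, with a plain round hub 24 mm across standing 16 mm above it (30 mm high in all); about 170 g. The smaller of the two gears. Grip it by the hub. Origin: centre of the disc's underside, z up through the hub.
- pillar: Brass spacer pillar lying on the bench: square bar 70 x 18 x 18 mm with a round spigot 12 mm in diameter and 12 mm long on each end (94 mm overall); about 210 g. Origin: its centre, 9 mm above what it lies on. x runs along it; the y and z axes are square to its flats.
- bearing_plate: Aluminium bearing plate lying flat: base 96 mm (x) by 76 mm (y) by 8 mm thick, with a block 32 mm (x) by 44 mm (y) standing 22 mm above its middle (30 mm high in all) and a round bearing in the block's top; about 260 g. Grip it by the block. Origin: centre of the underside, z up through the block. The same either way round by half a turn.
- large_nest: Fixed black block 100 x 100 mm, 12 mm high, lying flat on the bench, with a round, 80 mm wide recess 6 mm deep with a yellow floor (floor 6 mm above the bench). Holds the large gear: about 8 mm free all round. Origin: under the centre of block and recess, at bench level; z up.
- small_nest: Fixed black block 80 x 80 mm, 12 mm high, lying flat on the bench, with a round, 58 mm wide recess 6 mm deep with a yellow floor (floor 6 mm above the bench). Holds the small gear: about 8 mm free all round. Origin: under the centre of block and recess, at bench level; z up.
- pillar_nest: Fixed black block 128 x 56 mm, 12 mm high, lying flat on the bench, with a rectangular, 112 x 36 mm recess 6 mm deep with a yellow floor (floor 6 mm above the bench). Holds the pillar: about 9 mm free all round. Origin: under the centre of block and recess, at bench level; x along the slot, z up.
- rest_deck: Sloped top of the fixed blue rest: plate 130 mm wide tilted 18 deg, rising away from the robot, free for 100 mm above a yellow ledge 10 mm high along its lower edge. Origin: on its surface at the foot of the ledge, midway along it, 30 mm above the bench. x points up the slope, y along the ledge, z square out of the surface. Top end 61 mm high. A part laid on it may slide or stay.
- screwdriver: Bystander: a screwdriver lying on the bench at the robot's left, to be left alone.
- oil_bottle: Bystander: a white oil bottle with a red cap, 44 mm wide and 115 mm high, standing upright at the robot's right, to be left alone. Origin: centre of its underside.
There are look-alikes about, which are no part of the job. Leave any green or pink look-alike of the pillar_nest alone.

How it is judged:
At the end, for the whole second after the job is handed in: Gears hub up on the floor of their own nests, centres within 10 mm; pillar down in its slot, within 13 mm and 0.3 rad; plate flat on the slope, bearing up, long edge along the ledge (0.12 rad, centre 34 to 45 mm up from it), within 20 mm of its middle; all released and at rest (horizontal distance between large_gear and large_nest below 0.01 m and z of large_gear in the frame of large_nest between 0.003 and 0.009 m and angle between each of large_gear, small_gear's own z axis and vertical below 0.1 rad and horizontal distance between small_gear and small_nest below 0.01 m and z of small_gear in the frame of small_nest between 0.003 and 0.009 m and x of pillar in the frame of pillar_nest between -0.013 and 0.013 m and y of pillar in the frame of pillar_nest between -0.013 and 0.013 m and z of pillar in the frame of pillar_nest between 0.012 and 0.018 m and angle between the x axis of pillar and the x axis of pillar_nest, either way round below 0.3 rad and x of bearing_plate in the frame of rest_deck between 0.034 and 0.045 m and y of bearing_plate in the frame of rest_deck between -0.02 and 0.02 m and z of bearing_plate in the frame of rest_deck between -0.003 and 0.004 m and angle between the x axis of bearing_plate and the y axis of rest_deck, either way round below 0.12 rad and angle between the z axis of bearing_plate and the z axis of rest_deck, either way round below 0.08 rad and linear speed of each of large_gear, small_gear, pillar, bearing_plate below 0.01 m/s and angular speed of each of large_gear, small_gear, pillar, bearing_plate below 0.1 rad/s); the robot touches nothing.
It fails at once if a part is dropped: it falls faster than 0.7 m/s (about 25 mm of free fall) with no finger on it ((contact force between the fingers and large_gear below 0.3 N and linear speed of large_gear above 0.7 m/s) or (contact force between the fingers and small_gear below 0.3 N and linear speed of small_gear above 0.7 m/s) or (contact force between the fingers and pillar below 0.3 N and linear speed of pillar above 0.7 m/s) or (contact force between the fingers and bearing_plate below 0.3 N and linear speed of bearing_plate above 0.7 m/s)).
It fails at once if the screwdriver is moved by more than 20 mm (distance of screwdriver from where it was at the start of the episode above 0.02 m).
It fails at once if the oil bottle is moved by more than 20 mm (distance of oil_bottle from where it was at the start of the episode above 0.02 m).
It also fails if it takes over 90 s, if anything falls off the work surface, if the arm or the gripper's body presses on something with over 40 N, if the wrist force passes 120 N, or if a joint passes its speed limit or range.

## Working session

There is one attempt and no reset: what is moved stays moved. The work goes in short steps, Python scripts to look and compute and a tool call to move; the robot and the scene stay as the last step left them, time stands still between calls to the robot, and variables do not carry over. Pictures are saved under pics/ and viewed, at most 14 in all, crops included, and the job is handed in when it is done.

Besides the shell and the picture viewer there is one more tool, called after "Call:" in YAML: its name, and indented under it one key for each argument. move_arm: Moves the arm, as the interface text tells. Its arguments: {"type":"object","properties":{"plan":{"type":"array","items":{"type":"object","properties":{"delta_pos":{"type":"array","items":{"type":"number"}},"turn":{"type":"array","items":{"type":"number"}},"fingers":{"type":"number"}}}},"force":{"type":"number"}},"required":["plan"]}

```bash
mkdir -p pics
python3 - <<'E'
from workcell import *
import cv2,numpy as np
o=get_obs(); print({k:np.round(v,3).tolist() for k,v in o.items()})
print(tip_reach)
for n in ("scene","top"):
    c=camera(n); np.savez(f"{n}0.npz",**c)
    cv2.imwrite(f"pics/{n}0.png",c["color"][:,:,::-1]); print(n,c["fx"],c["cx"],c["cy"],np.round(c["R"],3).tolist(),c["t"])
E
```

```text
{'clock': 0.0, 'joint_pos': [-1.197, 0.333, -0.065, 1.461, 0.022, 1.35, -0.088], 'joint_velocities': [-0.001, 0.001, 0.002, 0.002, 0.001, -0.0, 0.001], 'tau': [-0.001, -62.54, 0.049, -39.163, 0.016, 0.009, 0.0], 'position': [0.241, 0.576, 0.242], 'ee_rot': [0.197, 0.98, -0.001, -0.0], 'ft_force': [0.125, 0.355, -0.037], 'torque': [0.009, -0.005, -0.012], 'grasp_force': 0.0, 'grip_width': 0.993}
0.011
scene 464.53485707786666 286.26201195346596 213.79779203808326 [[0.448, 0.894, -0.005], [0.751, -0.38, -0.54], [-0.485, 0.238, -0.842]] [-0.29948463 -0.4406778   1.879572  ]
top 450.9249961723928 279.33972419178264 206.90793217499123 [[0.029, -0.999, 0.016], [-0.987, -0.031, -0.158], [0.158, -0.012, -0.987]] [-0.01284785  0.6229118   1.18181086]
```

View pics/scene0.png

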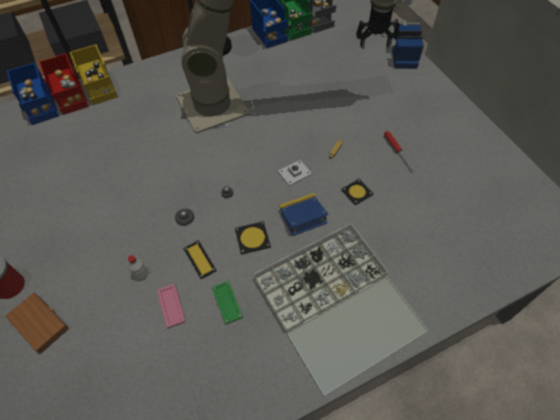

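View pics/top0.png

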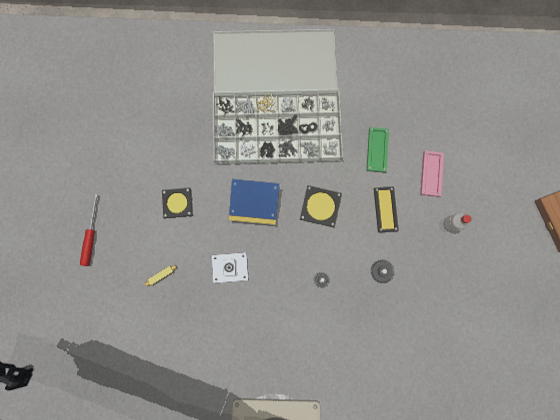

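Top view (x up, y left). Nests and rest: small nest (177,203), large nest (321,206), black pillar nest (386,209), blue rest (255,202) with the ledge on the near side. Parts: pillar (161,275), plate (229,267), small gear (322,280), large gear (383,271).

Possible confusions:
- The pillar nest could be mistaken for the green tray (378,150) or the pink tray (432,174). I choose the black one.
- The two gears differ only in size: large (383,271), small (322,280).
- The two round nests also differ in size: large (321,206), small (177,203).

```bash
cat > h.py <<'E'
import numpy as np,cv2
from scipy.spatial.transform import Rotation as Rot
def load(n): return dict(np.load(n))
def cloud(c):
    z=c["range_z"]; v,u=np.indices(z.shape)
    P=np.stack([(u-c["cx"])/c["fx"]*z,(v-c["cy"])/c["fy"]*z,z],-1)
    return (P-c["t"])@c["R"]   # R^T (P-t)
def proj(c,X):
    p=np.atleast_2d(X)@c["R"].T+c["t"]; return np.c_[p[:,0]/p[:,2]*c["fx"]+c["cx"],p[:,1]/p[:,2]*c["fy"]+c["cy"]]
E
python3 - <<'E'
from h import *
t=load("top0.npz");s=load("scene0.npz")
W={n:cloud(c) for n,c in(("top",t),("scene",s))}
C={"snest":(177,203),"lnest":(321,206),"pnest":(386,209),"rest":(255,202),"pillar":(161,275),"plate":(229,267),"sgear":(322,280),"lgear":(383,271),"bottle":(458,222)}
for k,(u,v) in C.items():
    c0=np.median(W["top"][v-4:v+5,u-4:u+5].reshape(-1,3),0)
    for n,w in W.items():
        col=(t if n=="top" else s)["color"]
        r=np.hypot(w[...,0]-c0[0],w[...,1]-c0[1])
        m=(r<.085 if k!="sgear" else r<.05)&(w[...,2]>.005)&(w[...,2]<.15)
        if k in("pillar","lgear","sgear","bottle"): m&=r<.06
        p=w[m]; 
        if len(p)<10: print(k,n,"few");continue
        # biggest component in image
        _,lab,st,ce=cv2.connectedComponentsWithStats(m.astype(np.uint8)); i=1+np.argmax(st[1:,4]); p=w[lab==i]
        R=cv2.minAreaRect(p[:,:2].astype(np.float32)*1000)
        bg=w[(r>.09)&(r<.11)][:,2]
        print(k,n,len(p),"rect",np.round(R[0]),np.round(R[1]),round(R[2],1),"z",np.round(np.percentile(p[:,2],[5,50,95,99]),4),"bench",np.round(np.median(bg),4))
cv2.imwrite("pics/crop0.png",cv2.resize(t["color"][120:300,130:475,::-1],None,fx=2.3,fy=2.3,interpolation=cv2.INTER_CUBIC))
E
```

```text
snest top 773 rect [634. 294.] [84. 86.] 8.5 z [0.0057 0.0111 0.0164 0.0181] bench 0.0007
snest scene 435 rect [633. 299.] [92. 97.] 6.3 z [0.0057 0.0109 0.0169 0.0194] bench 0.0007
lnest top 1131 rect [ 638. -112.] [102. 109.] 78.7 z [0.0058 0.0104 0.0159 0.0176] bench 0.0005
lnest scene 754 rect [ 637. -115.] [113. 116.] 75.6 z [0.0056 0.0103 0.0167 0.0192] bench 0.0009
pnest top 830 rect [ 635. -294.] [133.  62.] 4.9 z [0.0057 0.0096 0.0154 0.0179] bench 0.0005
pnest scene 591 rect [ 632. -295.] [144.  61.] 6.1 z [0.0056 0.0104 0.0167 0.0198] bench 0.0009
rest top 1942 rect [639.  77.] [130. 112.] 86.2 z [0.0317 0.0439 0.0606 0.0631] bench 0.0006
rest scene 1276 rect [632.  76.] [136. 142.] 87.0 z [0.0068 0.0402 0.0604 0.064 ] bench 0.0008
pillar top 231 rect [433. 327.] [23. 94.] 33.3 z [0.0091 0.0179 0.0219 0.0236] bench 0.0009
pillar scene 115 rect [432. 325.] [ 29. 104.] 32.0 z [0.0056 0.0165 0.0228 0.024 ] bench 0.0008
plate top 916 rect [458. 137.] [ 80. 101.] 9.3 z [0.0058 0.0099 0.0331 0.0354] bench 0.0008
plate scene 443 rect [460. 139.] [ 99. 120.] 23.9 z [0.0056 0.0102 0.0332 0.0363] bench 0.0007
sgear top 171 rect [ 432. -116.] [40. 43.] 10.5 z [0.0086 0.0168 0.0334 0.0359] bench 0.0007
sgear scene 115 rect [ 430. -115.] [44. 54.] 52.1 z [0.0059 0.0164 0.0332 0.0354] bench 0.0008
lgear top 415 rect [ 460. -284.] [64. 63.] 80.0 z [0.0078 0.0158 0.0322 0.0354] bench 0.0006
lgear scene 261 rect [ 456. -284.] [67. 74.] 59.8 z [0.0061 0.0158 0.0333 0.0353] bench 0.001
bottle top 371 rect [ 605. -475.] [57. 38.] 1.2 z [0.0149 0.0751 0.1169 0.1189] bench 0.0007
bottle scene 345 rect [ 582. -482.] [86. 53.] 13.1 z [0.009  0.0708 0.1163 0.12  ] bench 0.0014
```

View pics/crop0.png

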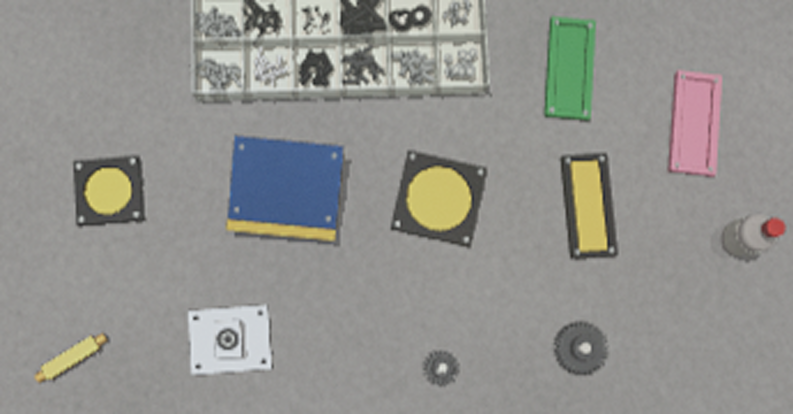

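```bash
cat >> h.py <<'E'
def ray(c,uv,z):
    uv=np.atleast_2d(uv).astype(float); d=np.c_[(uv[:,0]-c["cx"])/c["fx"],(uv[:,1]-c["cy"])/c["fy"],np.ones(len(uv))]@c["R"]
    o=-c["R"].T@c["t"]; return o+d*((z-o[2])/d[:,2])[:,None]
def tri(cs,uvs):
    A=np.zeros((3,3));b=np.zeros(3)
    for c,(u,v) in zip(cs,uvs):
        d=c["R"].T@np.array([(u-c["cx"])/c["fx"],(v-c["cy"])/c["fy"],1]);d/=np.linalg.norm(d);o=-c["R"].T@c["t"];M=np.eye(3)-np.outer(d,d);A+=M;b+=M@o
    return np.linalg.solve(A,b)
E
python3 - <<'E'
from h import *
t=load("top0.npz");s=load("scene0.npz")
def mask(c,k,X,rad,zz):
    hsv=cv2.cvtColor(c["color"],cv2.COLOR_RGB2HSV).astype(int);H,S,V=hsv[...,0],hsv[...,1],hsv[...,2]
    w=cloud(c); r=np.hypot(w[...,0]-X[0],w[...,1]-X[1])<rad
    return r&{"y":(abs(H-24)<8)&(S>110),"b":(abs(H-113)<12)&(S>90),"w":(V>175)&(S<40)&(w[...,2]>.004),"h":(w[...,2]>zz)}[k]
for n,k,X,rad,z,zz in [("snest","y",(.634,.294),.06,.006,0),("lnest","y",(.638,-.112),.07,.006,0),("pnest","y",(.635,-.294),.09,.006,0),("pillar","y",(.433,.327),.07,.018,0),
  ("ledge","y",(.58,.077),.1,.039,0),("deck","b",(.639,.077),.12,.045,0),("sgearhub","h",(.432,-.116),.04,.03,.023),("lgearhub","h",(.46,-.284),.05,.03,.023),("plateblock","h",(.458,.137),.06,.03,.022),("plate","w",(.458,.137),.09,.008,0)]:
    cen=[]
    for nm,c in(("top",t),("scene",s)):
        m=mask(c,k,X,rad,zz); _,lab,st,ce=cv2.connectedComponentsWithStats(m.astype(np.uint8)); i=1+np.argmax(st[1:,4]); cen.append(ce[i])
        v,u=np.nonzero(lab==i); p=ray(c,np.c_[u,v],z)
        R=cv2.minAreaRect((p[:,:2]*1000).astype(np.float32)); mu=p[:,:2].mean(0); e,E=np.linalg.eigh(np.cov(p[:,:2].T)); 
        print(n,nm,"px",np.round(ce[i],1),"mean",np.round(mu,4),"rect",np.round(R[0]),np.round(R[1]),round(R[2],1),"axis",round(np.degrees(np.arctan2(E[1,1],E[0,1])),1))
    print("   tri",np.round(tri([t,s],cen),4))
w=cloud(t); m=mask(t,"b",(.639,.077),.12,0); m=cv2.erode(m.astype(np.uint8),np.ones((3,3)))>0; P=w[m]; P=P[(P[:,2]>.02)]
A=np.c_[P[:,:2],np.ones(len(P))]; q=np.linalg.lstsq(A,P[:,2],rcond=None)[0]; print("deck plane",q,"slope",np.degrees(np.arctan(np.hypot(*q[:2]))),"dir",np.degrees(np.arctan2(q[1],q[0])))
# hand-picked crop pixels
f=lambda u,v:(130+(u+.5)/2.3-.5,120+(v+.5)/2.3-.5)
for n,L in {"plate z8":[(188,312,.008),(268,305,.008),(272,369,.008),(192,375,.008)],"rest":[(236,136,.061),(344,147,.061),(337,230,.039),(229,221,.039),(335,241,.039),(227,232,.039)]}.items():
    print(n,[np.round(ray(t,f(u,v),z)[0],4).tolist() for u,v,z in L])
E
```

```text
snest top px [176.4 202.3] mean [0.6339 0.2963] rect [634. 296.] [55. 53.] 3.5 axis 179.2
snest scene px [356.9 191. ] mean [0.6337 0.296 ] rect [633. 296.] [61. 57.] 9.0 axis -177.8
   tri [0.6338 0.2961 0.006 ]
lnest top px [320.4 205.8] mean [ 0.6368 -0.1109] rect [ 638. -111.] [78. 77.] 1.1 axis -141.0
lnest scene px [252.2 237. ] mean [ 0.6374 -0.1109] rect [ 637. -111.] [82. 82.] 42.5 axis 46.5
   tri [ 0.6369 -0.1109  0.0051]
pnest top px [385.7 209. ] mean [ 0.6335 -0.2964] rect [ 634. -296.] [111.  35.] 5.1 axis -174.3
pnest scene px [199.3 258.9] mean [ 0.6341 -0.2965] rect [ 633. -297.] [116.  41.] 5.1 axis -174.8
   tri [ 0.6337 -0.2966  0.0048]
pillar top px [147.4 283.2] mean [0.4071 0.3577] rect [406. 357.] [8. 8.] 4.3 axis 68.5
pillar scene px [335.6 148. ] mean [0.4364 0.3219] rect [436. 322.] [17. 90.] 35.0 axis 125.3
   tri [ 0.4026  0.3595 -0.0321]
ledge top px [251.9 219.6] mean [0.5872 0.0799] rect [587.  80.] [127.  12.] 86.3 axis 86.2
ledge scene px [296.5 200.3] mean [0.593 0.077] rect [593.  79.] [128.  14.] 86.4 axis 86.5
   tri [0.5881 0.0799 0.0307]
deck 
[... 503 characters left out ...]
-283.] [27. 30.] 1.7 axis 100.2
lgearhub scene px [183.2 213.2] mean [ 0.462  -0.2844] rect [ 462. -285.] [27. 29.] 69.9 axis -161.1
   tri [ 0.46   -0.2845  0.0273]
plateblock top px [228.8 266.7] mean [0.4577 0.1379] rect [457. 137.] [43. 32.] 2.8 axis -168.7
plateblock scene px [294.6 168.5] mean [0.4619 0.1371] rect [463. 137.] [51. 35.] 5.6 axis -179.1
   tri [0.4579 0.1388 0.0244]
plate top px [229.4 267. ] mean [0.4576 0.1385] rect [457. 138.] [77. 95.] 6.1 axis 96.9Traceback (most recent call last):
  File "<stdin>", line 11, in <module>
    return _wrapfunc(a, 'argmax', axis=axis, out=out, **kwds)
    return bound(*args, **kwds)
ValueError: attempt to get argmax of an empty sequence
```

Run:
```python
from h import *
t=load("top0.npz");s=load("scene0.npz")
for nm,c in (("top",t),("scene",s)):
    hsv=cv2.cvtColor(c["color"],cv2.COLOR_RGB2HSV).astype(int);w=cloud(c)
    m=(abs(hsv[...,0]-113)<12)&(hsv[...,1]>90)&(np.hypot(w[...,0]-.639,w[...,1]-.077)<.12)&(w[...,2]>.025)
    me=cv2.erode(m.astype(np.uint8),np.ones((5,5) if nm=="top" else (3,3)))>0; P=w[me]
    for _ in range(3):
        A=np.c_[P[:,:2],np.ones(len(P))]; q=np.linalg.lstsq(A,P[:,2],rcond=None)[0]; r=P[:,2]-A@q; P=P[abs(r)<.006]
    print(nm,len(P),"slope",np.degrees(np.arctan(np.hypot(*q[:2]))),"dir",np.degrees(np.arctan2(q[1],q[0])),"rms",r.std())
    a=np.radians(-3.7);e=np.array([np.cos(a),np.sin(a)]);n=np.array([-e[1],e[0]])
    # deck pixels projected onto the fitted plane
    v,u=np.nonzero(m); d=np.c_[(u-c["cx"])/c["fx"],(v-c["cy"])/c["fy"],np.ones(len(u))]@c["R"];o=-c["R"].T@c["t"]
    k=(q[2]+q[:2]@o[:2]-o[2])/(d[:,2]-d[:,:2]@q[:2]);X=o+d*k[:,None]
    print(" along slope",np.percentile(X[:,:2]@e,[1,2,98,99]),"across",np.percentile(X[:,:2]@n,[1,2,50,98,99]),"z",np.percentile(X[:,2],[1,99]))
    print(" z=.030 line at e=",[(0.030-q[2]-(q[:2]@n)*.12)/(q[:2]@e)])
f=lambda u,v:(130+(u+.5)/2.3-.5,120+(v+.5)/2.3-.5)
for n,L in {"plate z8":[(188,312,.008),(268,305,.008),(272,369,.008),(192,375,.008)],"rest":[(236,136,.061),(344,147,.061),(337,230,.039),(229,221,.039),(335,241,.039),(227,232,.039)],"pillar":[(37,379,.009),(106,337,.009)]}.items():
    X=np.array([ray(t,f(u,v),z)[0] for u,v,z in L]); print(n,np.round(X,4).tolist(), "mean",X.mean(0))
    print("  e,n",np.round(np.c_[X[:,:2]@e,X[:,:2]@n],4).tolist())
```

```text
top 1061 slope 18.025155077288055 dir -4.054263759160615 rms 0.002378463412403267
 along slope [0.59156201 0.59239959 0.68189121 0.68276879] across [0.0553014  0.05661294 0.11872469 0.18037301 0.18150511] z [0.03094248 0.06062901]
 z=.030 line at e= [np.float64(0.5886553075494779)]
scene 567 slope 18.184997950529077 dir -5.313620794725835 rms 0.002317426024382741
 along slope [0.5963022  0.59741115 0.69159385 0.69253154] across [0.05288983 0.0542532  0.11442226 0.17710611 0.17860251] z [0.03234747 0.06422649]
 z=.030 line at e= [np.float64(0.5888310903064712)]
plate z8 [[0.4879, 0.1895, 0.008], [0.4992, 0.0937, 0.008], [0.4231, 0.0858, 0.008], [0.4133, 0.1808, 0.008]] mean [0.45585273 0.13744612 0.008     ]Traceback (most recent call last):
  File "<stdin>", line 19, in <module>
numpy._core._exceptions._UFuncNoLoopError: ufunc 'matmul' did not contain a loop with signature matching types (dtype('float64'), dtype('<U8')) -> None
```

```bash
cat >> h.py <<'E'
def tool_R(ydeg,tilt=0,):
    "tool z down, tool y at world angle ydeg; then tilted about tool y so"
    y=np.array([np.cos(np.radians(ydeg)),np.sin(np.radians(ydeg)),0]);z=np.array([0,0,-1.])
    return Rot.from_matrix(np.c_[np.cross(y,z),y,z])*Rot.from_euler("y",tilt,degrees=True)
def go(pos,ydeg,tilt=0):
    from workcell import get_obs
    o=get_obs();R0=Rot.from_quat(o["ee_rot"]);R1=tool_R(ydeg,tilt)
    d=R0.inv().apply(np.array(pos)-o["position"]);r=(R0.inv()*R1).as_rotvec()
    print("now",np.round(o["position"],4),"dpos",np.round(d,4).tolist(),"turn",np.round(r,3).tolist(),"rows",round(max(np.linalg.norm(d)/.0625,np.degrees(np.linalg.norm(r))/10.7),1),"clock",o["clock"],"j7",round(o["joint_pos"][6],2))
E
python3 - <<'E'
from h import *
go((.434,.325,.14),34)
t=load("top0.npz")
f=lambda u,v:(130+(u+.5)/2.3-.5,120+(v+.5)/2.3-.5)
print([np.round(ray(t,f(u,v),.009)[0],4).tolist() for u,v in((37,379),(106,337))])
E
```

```text
now [0.2414 0.5762 0.2416] dpos [-0.2747, -0.1571, 0.1018] turn [-0.001, 0.0, 0.581] rows 5.3 clock 0.1 j7 -0.09
[[0.4033, 0.3642, 0.009], [0.4552, 0.2857, 0.009]]
```

Careful with the scale: shifts go in shares of 0.6 m and turns go in shares of 4 rad. That gives: -0.275 m / 0.6 = -0.4583, -0.157 m / 0.6 = -0.2617, 0.581 rad / 4 = 0.1453.

Call:
move_arm:
  plan:
    - {"delta_pos": [-0.4583,-0.2617,0.17],"turn": [0,0,0.1453],"fingers": 0}
    - {"delta_pos": [-0.4583,-0.2617,0.17],"turn": [0,0,0.1453],"fingers": 0}
    - {"delta_pos": [-0.4583,-0.2617,0.17],"turn": [0,0,0.1453],"fingers": 0}
    - {"delta_pos": [-0.4583,-0.2617,0.17],"turn": [0,0,0.1453],"fingers": 0}
    - {"delta_pos": [-0.4583,-0.2617,0.17],"turn": [0,0,0.1453],"fingers": 0}
    - {"delta_pos": [-0.4583,-0.2617,0.17],"turn": [0,0,0.1453],"fingers": 0}
    - {"delta_pos": [-0.4583,-0.2617,0.17],"turn": [0,0,0.1453],"fingers": 0}
    - {"delta_pos": [-0.4583,-0.2617,0.17],"turn": [0,0,0.1453],"fingers": 0}
  force: 60

```text
clock: 1.1
position: [0.4337, 0.3267, 0.1405]
ee_rot: [0.469, 0.883, 0.0, -0.0]
ft_force: [-0.1, 0.4, 0.2]
grip_width: 1.0
grasp_force: 0.0
```

```bash
cat >> h.py <<'E'
def wrist(name):
    from workcell import get_obs,camera
    o=get_obs();c=camera("wrist");c["p"]=o["position"];c["q"]=o["ee_rot"];np.savez(name+".npz",**c);cv2.imwrite(f"pics/{name}.png",c["color"][:,:,::-1]);return c
def wcloud(c):
    z=c["range_z"];v,u=np.indices(z.shape);x=(u-c["cx"])/c["fx"];y=(v-c["cy"])/c["fy"];r=np.hypot(x,y)+1e-9;k=np.tan(np.minimum(r,1.5))/r*z
    P=np.stack([x*k,y*k,z],-1);T=c["tool_from_camera"];P=P@T[:3,:3].T+T[:3,3]
    P[z<=0]=np.nan
    return Rot.from_quat(c["q"]).apply(P.reshape(-1,3)).reshape(P.shape)+c["p"]
E
python3 - <<'E'
from h import *
go((.434,.325,.14),34)
c=wrist("w1");w=wcloud(c)
m=(w[...,2]>.012)&(w[...,2]<.03)&(np.hypot(w[...,0]-.432,w[...,1]-.325)<.065)
p=w[m].astype(np.float32);R=cv2.minAreaRect(p[:,:2]*1000);print(len(p),R,np.percentile(p[:,2],[5,50,95]),p.mean(0))
E
```

```text
now [0.4337 0.3267 0.1405] dpos [-0.0016, -0.0007, 0.0005] turn [0.0, -0.001, 0.001] rows 0.0 clock 1.1 j7 -0.1
2042 ((432.0103454589844, 326.3113098144531), (17.927474975585938, 92.6968994140625), 34.163330078125) [0.01342842 0.01722985 0.01843345] [0.43042576 0.32866073 0.01684645]
```

View pics/w1.png

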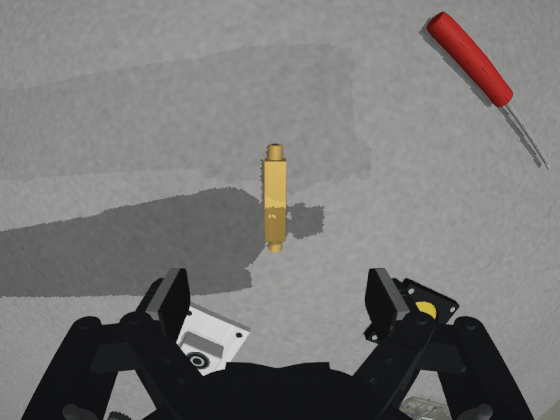

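The wrist view shows the pillar lying at (275,200), square to the jaws. Its cloud gives 18 x 93 mm with the top at 17–18 mm, centred at (0.432, 0.326) with axis 124°, which agrees with the top view. I'm descending to z = 0.020.

To row units: 0.12 m / 0.6 = 0.2, 0.1 m / 0.6 = 0.1667.

Call:
move_arm:
  plan:
    - {"delta_pos": [-0.0017,-0.0033,0.1],"turn": [0,0,0],"fingers": 0}
    - {"delta_pos": [-0.0017,-0.0033,0.1667],"turn": [0,0,0],"fingers": 0}
    - {"delta_pos": [-0.0017,-0.0033,0.2],"turn": [0,0,0],"fingers": 0}
    - {"delta_pos": [-0.0017,-0.0033,0.2],"turn": [0,0,0],"fingers": 0}
    - {"delta_pos": [-0.0017,-0.0033,0.2],"turn": [0,0,0],"fingers": 1}
    - {"delta_pos": [-0.0017,-0.0033,0.2],"turn": [0,0,0],"fingers": 1}
    - {"delta_pos": [-0.0017,-0.0033,0.2],"turn": [0,0,0],"fingers": 1}
    - {"delta_pos": [-0.0017,-0.0033,0.2],"turn": [0,0,0],"fingers": 1}
    - {"delta_pos": [-0.0017,-0.0033,0.2],"turn": [0,0,0],"fingers": 1}
    - {"delta_pos": [-0.0017,-0.0033,0.2],"turn": [0,0,0],"fingers": 1}
    - {"delta_pos": [-0.0017,-0.0033,0.2],"turn": [0,0,0],"fingers": 1}
  force: 60

```text
clock: 2.52
position: [0.4337, 0.3237, 0.0211]
ee_rot: [0.47, 0.883, 0.0, 0.0]
ft_force: [-1.3, -1.2, 5.2]
grip_width: 0.185
grasp_force: 59.4
```

Run:
```python
from h import *
from workcell import get_obs
o=get_obs();print(o["grip_width"]*85,o["grasp_force"],o["ft_force"])
go((.55,.2,.16),0)
go((.634,-.2965,.10),-84.7)
```

```text
15.689129178871735 59.35507357120514 [-1.27216151 -1.17167444  5.20009422]
now [0.4337 0.3237 0.0211] dpos [-0.1675, 0.0274, -0.139] turn [0.001, -0.001, 0.593] rows 3.5 clock 2.525 j7 -0.07
now [0.4337 0.3237 0.0211] dpos [-0.6262, -0.1804, -0.0793] turn [0.0, -0.001, 2.071] rows 11.1 clock 2.525 j7 -0.07
```

To row units: -0.53 m / 0.6 = -0.8833, -0.14 m / 0.6 = -0.2333, 1.74 rad / 4 = 0.435.

Call:
move_arm:
  plan:
    - {"delta_pos": [0,0,-0.05],"turn": [0,0,0],"fingers": 1}
    - {"delta_pos": [0,0,-0.1333],"turn": [0,0,0],"fingers": 1}
    - {"delta_pos": [-0.05,-0.0167,-0.2],"turn": [0,0,0.0375],"fingers": 1}
    - {"delta_pos": [-0.15,-0.0433,-0.2333],"turn": [0,0,0.075],"fingers": 1}
    - {"delta_pos": [-0.2417,-0.07,-0.2333],"turn": [0,0,0.12],"fingers": 1}
    - {"delta_pos": [-0.3333,-0.0967,-0.2333],"turn": [0,0,0.165],"fingers": 1}
    - {"delta_pos": [-0.425,-0.1233,-0.2333],"turn": [0,0,0.21],"fingers": 1}
    - {"delta_pos": [-0.5167,-0.15,-0.2333],"turn": [0,0,0.255],"fingers": 1}
    - {"delta_pos": [-0.6083,-0.1767,-0.2333],"turn": [0,0,0.3],"fingers": 1}
    - {"delta_pos": [-0.7,-0.2033,-0.2333],"turn": [0,0,0.345],"fingers": 1}
    - {"delta_pos": [-0.7917,-0.23,-0.2333],"turn": [0,0,0.39],"fingers": 1}
    - {"delta_pos": [-0.8833,-0.2567,-0.2333],"turn": [0,0,0.435],"fingers": 1}

```text
clock: 4.03
position: [0.6021, -0.2035, 0.1601]
ee_rot: [0.978, 0.208, -0.0, -0.0]
ft_force: [0.2, -0.6, -2.5]
grip_width: 0.186
grasp_force: 59.3
```

Run:
```python
from h import *
go((.631,-.2968,.07),-84.7)
```

```text
now [ 0.6021 -0.2035  0.1601] dpos [-0.0116, 0.097, 0.0901] turn [-0.001, 0.0, 0.326] rows 2.1 clock 4.025 j7 -0.66
```

To row units: 0.097 m / 0.6 = 0.1617, 0.09 m / 0.6 = 0.15, 0.326 rad / 4 = 0.0815.

Call:
move_arm:
  plan:
    - {"delta_pos": [-0.01,0.075,0.0333],"turn": [0,0,0.04],"fingers": 1}
    - {"delta_pos": [-0.02,0.1617,0.0833],"turn": [0,0,0.0815],"fingers": 1}
    - {"delta_pos": [-0.02,0.1617,0.15],"turn": [0,0,0.0815],"fingers": 1}
    - {"delta_pos": [-0.02,0.1617,0.15],"turn": [0,0,0.0815],"fingers": 1}
    - {"delta_pos": [-0.02,0.1617,0.15],"turn": [0,0,0.0815],"fingers": 1}

```text
clock: 4.65
position: [0.6316, -0.2949, 0.0718]
ee_rot: [0.999, 0.05, 0.001, -0.0]
ft_force: [-0.1, 0.1, -1.6]
grip_width: 0.188
grasp_force: 59.5
```

Run:
```python
from h import *
go((.631,-.2968,.0265),-84.7)
c=wrist("w2");w=wcloud(c)
hsv=cv2.cvtColor(c["color"],cv2.COLOR_RGB2HSV)
m=(w[...,2]>.045)&(w[...,2]<.09)&(np.hypot(w[...,0]-.634,w[...,1]+.2965)<.06)
print(m.sum())
```

```text
now [ 0.6316 -0.2949  0.0718] dpos [-0.0008, 0.0019, 0.0453] turn [0.0, -0.001, 0.007] rows 0.7 clock 4.65 j7 -0.78
7520
```

View pics/w2.png

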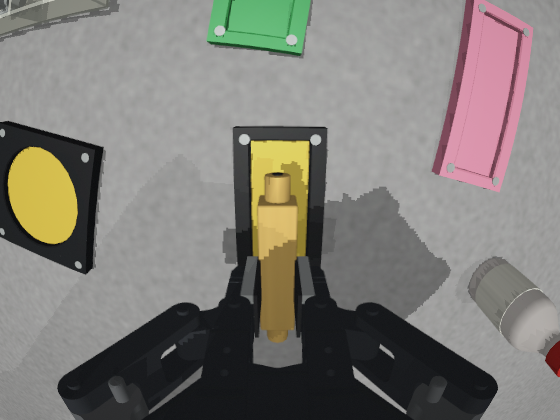

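The wrist view shows the pillar held straight over the black slot (centre about (280,240)), with the green tray at (260,25) and pink tray at (490,95) clear of it. Lowering it now.

Call:
move_arm:
  plan:
    - {"delta_pos": [-0.0017,0.0033,0.0417],"turn": [0,0,0],"fingers": 1}
    - {"delta_pos": [-0.0017,0.0033,0.0617],"turn": [0,0,0],"fingers": 1}
    - {"delta_pos": [-0.0017,0.0033,0.07],"turn": [0,0,0],"fingers": 1}
    - {"delta_pos": [-0.0017,0.0033,0.075],"turn": [0,0,0],"fingers": 1}
    - {"delta_pos": [-0.0017,0.0033,0.075],"turn": [0,0,0],"fingers": 1}
    - {"delta_pos": [-0.0017,0.0033,0.075],"turn": [0,0,0],"fingers": 1}

```text
clock: 5.45
position: [0.6305, -0.2973, 0.0272]
ee_rot: [0.999, 0.049, 0.001, -0.0]
ft_force: [-4.3, 3.6, 7.2]
grip_width: 0.187
grasp_force: 60.7
```

To row units: -0.11 m / 0.6 = -0.1833, -0.1 m / 0.6 = -0.1667.

Call:
move_arm:
  plan:
    - {"delta_pos": [0,0,0],"turn": [0,0,0],"fingers": 0.7}
    - {"delta_pos": [0,0,0],"turn": [0,0,0],"fingers": 0.5}
    - {"delta_pos": [0,0,0],"turn": [0,0,0],"fingers": 0.3}
    - {"delta_pos": [0,0,-0.0167],"turn": [0,0,0],"fingers": 0.2}
    - {"delta_pos": [0,0,-0.0833],"turn": [0,0,0],"fingers": 0}
    - {"delta_pos": [0,0,-0.1667],"turn": [0,0,0],"fingers": 0}
    - {"delta_pos": [0,0,-0.1833],"turn": [0,0,0],"fingers": 0}
    - {"delta_pos": [0,0,-0.1833],"turn": [0,0,0],"fingers": 0}

```text
clock: 6.45
position: [0.6304, -0.2977, 0.1362]
ee_rot: [0.999, 0.049, 0.001, 0.0]
ft_force: [0.7, 0.2, -1.4]
grip_width: 0.998
grasp_force: 0.0
```

Run:
```python
from h import *
go((.460,-.284,.12),-31.7)
c=wrist("w3");w=wcloud(c)
def rep(n,X,r,lo,hi):
    m=(w[...,2]>lo)&(w[...,2]<hi)&(np.hypot(w[...,0]-X[0],w[...,1]-X[1])<r);p=w[m].astype(np.float32)
    print(n,len(p),cv2.minAreaRect(p[:,:2]*1000) if len(p)>5 else "",np.percentile(p[:,2],[5,50,95]) if len(p) else "")
rep("pillar",(.634,-.2965),.055,.0165,.04)
rep("hub",(.46,-.284),.05,.022,.04);rep("disc",(.46,-.284),.05,.008,.04)
```

```text
now [ 0.6304 -0.2977  0.1362] dpos [-0.1682, -0.0303, 0.0159] turn [0.001, -0.001, -0.92] rows 4.9 clock 6.45 j7 -0.81
pillar 2288 ((633.9796142578125, -297.0383605957031), (93.75904083251953, 18.0028018951416), 5.890807628631592) [0.01851867 0.02315573 0.0243402 ]
hub 295 ((469.4548034667969, -283.656005859375), (13.899768829345703, 29.151792526245117), 0.530351996421814) [0.02277489 0.02857118 0.0297462 ]
disc 1683 ((467.9755554199219, -284.8300476074219), (65.04096984863281, 51.027584075927734), 84.31594848632812) [0.01012872 0.01337686 0.02918963]
```

Pillar is seated: centre (0.634, -0.297), top at 24 mm, axis 5.9°. Next is the large gear.

To row units: -0.168 m / 0.6 = -0.28, -0.14 m / 0.6 = -0.2333, -0.92 rad / 4 = -0.23.

Call:
move_arm:
  plan:
    - {"delta_pos": [-0.0667,-0.0167,0],"turn": [0,0,-0.045],"fingers": 0}
    - {"delta_pos": [-0.15,-0.0333,0],"turn": [0,0,-0.09],"fingers": 0}
    - {"delta_pos": [-0.2333,-0.05,0],"turn": [0,0,-0.135],"fingers": 0}
    - {"delta_pos": [-0.28,-0.05,0.0167],"turn": [0,0,-0.18],"fingers": 0}
    - {"delta_pos": [-0.28,-0.05,0.0267],"turn": [0,0,-0.23],"fingers": 0}
    - {"delta_pos": [-0.28,-0.05,0.0267],"turn": [0,0,-0.23],"fingers": 0}
    - {"delta_pos": [-0.28,-0.05,0.0267],"turn": [0,0,-0.23],"fingers": 0}
    - {"delta_pos": [-0.28,-0.05,0.0267],"turn": [0,0,-0.23],"fingers": 0}

```text
clock: 7.5
position: [0.4601, -0.2841, 0.1192]
ee_rot: [0.874, 0.486, -0.0, -0.0]
ft_force: [-0.7, 0.3, -0.1]
grip_width: 1.002
grasp_force: 0.0
```

Run:
```python
from h import *
c=wrist("w4");w=wcloud(c)
def rep(n,X,r,lo,hi):
    m=(w[...,2]>lo)&(w[...,2]<hi)&(np.hypot(w[...,0]-X[0],w[...,1]-X[1])<r);p=w[m].astype(np.float32)
    print(n,len(p),cv2.minAreaRect(p[:,:2]*1000) if len(p)>5 else "",np.percentile(p[:,2],[5,50,95]) if len(p) else "")
rep("hub",(.46,-.284),.05,.024,.04);rep("disc",(.46,-.284),.05,.009,.04);rep("flange",(.46,-.284),.05,.009,.018)
go((.460,-.284,.028),-31.7)
```

```text
hub 1266 ((460.8999328613281, -284.25946044921875), (29.361616134643555, 29.040863037109375), 14.704998016357422) [0.02774643 0.0294381  0.03051297]
disc 4628 ((460.6719970703125, -284.1368408203125), (64.0367202758789, 63.44015884399414), 35.129249572753906) [0.01212752 0.01366638 0.03002411]
flange 3280 ((460.6719970703125, -284.1368408203125), (64.0367202758789, 63.44015884399414), 35.129249572753906) [0.01174845 0.01332681 0.01445458]
now [ 0.4601 -0.2841  0.1192] dpos [0.0, -0.0001, 0.0912] turn [-0.0, 0.0, -0.001] rows 1.5 clock 7.55 j7 0.09
```

To row units: 0.091 m / 0.6 = 0.1517, 0.08 m / 0.6 = 0.1333.

Call:
move_arm:
  plan:
    - {"delta_pos": [0,0,0.0833],"turn": [0,0,0],"fingers": 0}
    - {"delta_pos": [0,0,0.1333],"turn": [0,0,0],"fingers": 0}
    - {"delta_pos": [0,0,0.1517],"turn": [0,0,0],"fingers": 0}
    - {"delta_pos": [0,0,0.1517],"turn": [0,0,0],"fingers": 0}
    - {"delta_pos": [0,0,0.1517],"turn": [0,0,0],"fingers": 1}
    - {"delta_pos": [0,0,0.1517],"turn": [0,0,0],"fingers": 1}
    - {"delta_pos": [0,0,0.1517],"turn": [0,0,0],"fingers": 1}
    - {"delta_pos": [0,0,0.1517],"turn": [0,0,0],"fingers": 1}
    - {"delta_pos": [0,0,0.1517],"turn": [0,0,0],"fingers": 1}
    - {"delta_pos": [0,0,0.1517],"turn": [0,0,0],"fingers": 1}
  force: 70

```text
clock: 8.8
position: [0.4605, -0.2844, 0.0293]
ee_rot: [0.873, 0.487, 0.001, 0.0]
ft_force: [-2.3, 1.4, 9.0]
grip_width: 0.315
grasp_force: 68.3
```

Run:
```python
from h import *
go((.637,-.111,.11),-31.7)
go((.637,-.111,.11),-10)
```

```text
now [ 0.4605 -0.2844  0.0293] dpos [0.2403, 0.0592, -0.0805] turn [0.001, -0.001, 0.0] rows 4.2 clock 8.8 j7 0.17
now [ 0.4605 -0.2844  0.0293] dpos [0.2403, 0.0592, -0.0805] turn [0.001, -0.001, -0.379] rows 4.2 clock 8.8 j7 0.17
```

To row units: 0.24 m / 0.6 = 0.4, 0.225 m / 0.6 = 0.375.

Call:
move_arm:
  plan:
    - {"delta_pos": [0,0,-0.05],"turn": [0,0,0],"fingers": 1}
    - {"delta_pos": [0,0,-0.1167],"turn": [0,0,0],"fingers": 1}
    - {"delta_pos": [0.0667,0.0167,-0.1333],"turn": [0,0,0],"fingers": 1}
    - {"delta_pos": [0.15,0.0367,-0.1333],"turn": [0,0,0],"fingers": 1}
    - {"delta_pos": [0.2333,0.0583,-0.1333],"turn": [0,0,0],"fingers": 1}
    - {"delta_pos": [0.3167,0.0783,-0.1333],"turn": [0,0,0],"fingers": 1}
    - {"delta_pos": [0.375,0.0917,-0.1333],"turn": [0,0,0],"fingers": 1}
    - {"delta_pos": [0.4,0.0983,-0.1333],"turn": [0,0,0],"fingers": 1}
    - {"delta_pos": [0.4,0.0983,-0.1333],"turn": [0,0,0],"fingers": 1}
    - {"delta_pos": [0.4,0.0983,-0.1],"turn": [0,0,0],"fingers": 1}
    - {"delta_pos": [0.4,0.0983,-0.0833],"turn": [0,0,0],"fingers": 1}
    - {"delta_pos": [0.4,0.0983,-0.0833],"turn": [0,0,0],"fingers": 1}

```text
clock: 10.3
position: [0.6348, -0.1115, 0.0768]
ee_rot: [0.874, 0.487, -0.001, -0.001]
ft_force: [-0.0, 0.5, -3.1]
grip_width: 0.312
grasp_force: 70.2
```

Run:
```python
from h import *
go((.637,-.111,.0355),-31.7)
c=wrist("w5");w=wcloud(c)
hsv=cv2.cvtColor(c["color"],cv2.COLOR_RGB2HSV).astype(int)
z=c["p"][2]
m=(w[...,2]>z-.025)&(w[...,2]<z-.008)&(np.hypot(w[...,0]-.637,w[...,1]+.111)<.05)&(hsv[...,1]<60)
p=w[m].astype(np.float32);print(len(p),cv2.minAreaRect(p[:,:2]*1000),np.percentile(p[:,2],[5,50,95]))
```

```text
now [ 0.6348 -0.1115  0.0768] dpos [0.0017, 0.0017, 0.0412] turn [-0.002, 0.001, -0.001] rows 0.7 clock 10.3 j7 -0.23
5230 ((636.6210327148438, -111.07170104980469), (60.03583908081055, 63.850425720214844), 3.0428385734558105) [0.05504484 0.06046152 0.06320408]
```

View pics/w5.png

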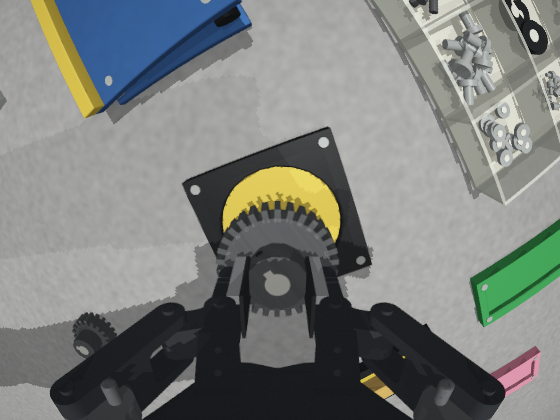

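The wrist view shows the large gear held level, its disc at (278,255), over the round recess of the large nest at (282,215). It is centred sideways, so I'm lowering it.

To row units: 0.042 m / 0.6 = 0.07, 0.001 m / 0.6 = 0.0017.

Call:
move_arm:
  plan:
    - {"delta_pos": [0.0017,0.0017,0.0417],"turn": [0,0,0],"fingers": 1}
    - {"delta_pos": [0.0017,0.0017,0.0583],"turn": [0,0,0],"fingers": 1}
    - {"delta_pos": [0.0017,0.0017,0.0667],"turn": [0,0,0],"fingers": 1}
    - {"delta_pos": [0.0017,0.0017,0.07],"turn": [0,0,0],"fingers": 1}
    - {"delta_pos": [0.0017,0.0017,0.07],"turn": [0,0,0],"fingers": 1}

```text
clock: 10.98
position: [0.6378, -0.1106, 0.0368]
ee_rot: [0.873, 0.487, 0.0, 0.0]
ft_force: [0.0, 0.2, -4.4]
grip_width: 0.318
grasp_force: 70.2
```

To row units: 0.002 m / 0.6 = 0.0033, 0.001 m / 0.6 = 0.0017.

Call:
move_arm:
  plan:
    - {"delta_pos": [0,0,0.0017],"turn": [0,0,0],"fingers": 1}
    - {"delta_pos": [0,0,0.0033],"turn": [0,0,0],"fingers": 1}
    - {"delta_pos": [0,0,0.0033],"turn": [0,0,0],"fingers": 1}

```text
clock: 11.35
position: [0.6378, -0.1106, 0.0354]
ee_rot: [0.873, 0.487, 0.0, 0.0]
ft_force: [-3.5, 0.7, 5.2]
grip_width: 0.315
grasp_force: 71.3
```

Contact is made, so I'm releasing and retreating.

To row units: -0.1 m / 0.6 = -0.1667, -0.09 m / 0.6 = -0.15.

Call:
move_arm:
  plan:
    - {"delta_pos": [0,0,0],"turn": [0,0,0],"fingers": 0.5}
    - {"delta_pos": [0,0,0],"turn": [0,0,0],"fingers": 0.3}
    - {"delta_pos": [0,0,0],"turn": [0,0,0],"fingers": 0.1}
    - {"delta_pos": [0,0,-0.0167],"turn": [0,0,0],"fingers": 0}
    - {"delta_pos": [0,0,-0.0833],"turn": [0,0,0],"fingers": 0}
    - {"delta_pos": [0,0,-0.15],"turn": [0,0,0],"fingers": 0}
    - {"delta_pos": [0,0,-0.1667],"turn": [0,0,0],"fingers": 0}
    - {"delta_pos": [0,0,-0.1667],"turn": [0,0,0],"fingers": 0}

```text
clock: 12.35
position: [0.6378, -0.1105, 0.1349]
ee_rot: [0.873, 0.487, 0.001, 0.0]
ft_force: [-1.5, -0.7, -0.2]
grip_width: 0.999
grasp_force: 0.0
```

```bash
cat >> h.py <<'E'
def rep(w,n,X,r,lo,hi):
    m=(w[...,2]>lo)&(w[...,2]<hi)&(np.hypot(w[...,0]-X[0],w[...,1]-X[1])<r);p=w[m].astype(np.float32)
    print(n,len(p),cv2.minAreaRect(p[:,:2]*1000) if len(p)>5 else "",np.percentile(p[:,2],[5,50,95]) if len(p) else "")
E
python3 - <<'E'
from h import *
w=wcloud(wrist("w6"))
rep(w,"hub",(.637,-.111),.05,.028,.05);rep(w,"disc",(.637,-.111),.045,.0165,.05)
go((.432,-.116,.12),-15)
E
```

```text
hub 1202 ((638.0296020507812, -110.15213775634766), (29.485620498657227, 29.144725799560547), 48.35380172729492) [0.03238494 0.03530845 0.03653786]
disc 4236 ((637.7091674804688, -110.66809844970703), (64.26518249511719, 63.15194320678711), 89.0609130859375) [0.01822    0.01965964 0.03598933]
now [ 0.6373 -0.1104  0.1338] dpos [-0.1126, -0.1717, 0.0139] turn [-0.001, -0.0, -0.291] rows 3.3 clock 12.4 j7 -0.25
```

Large gear is seated: hub at 36 mm, disc at 20 mm, within 1 mm of centre. Next is the small gear.

To row units: -0.172 m / 0.6 = -0.2867, -0.045 m / 0.6 = -0.075, -0.29 rad / 4 = -0.0725.

Call:
move_arm:
  plan:
    - {"delta_pos": [-0.05,-0.075,0],"turn": [0,0,-0.025],"fingers": 0}
    - {"delta_pos": [-0.1,-0.15,0],"turn": [0,0,-0.05],"fingers": 0}
    - {"delta_pos": [-0.15,-0.225,0],"turn": [0,0,-0.0725],"fingers": 0}
    - {"delta_pos": [-0.1883,-0.2867,0.0233],"turn": [0,0,-0.0725],"fingers": 0}
    - {"delta_pos": [-0.1883,-0.2867,0.0233],"turn": [0,0,-0.0725],"fingers": 0}
    - {"delta_pos": [-0.1883,-0.2867,0.0233],"turn": [0,0,-0.0725],"fingers": 0}
    - {"delta_pos": [-0.1883,-0.2867,0.0233],"turn": [0,0,-0.0725],"fingers": 0}

```text
clock: 13.28
position: [0.4327, -0.1164, 0.1203]
ee_rot: [0.794, 0.608, -0.0, 0.0]
ft_force: [0.2, 0.3, 0.5]
grip_width: 1.004
grasp_force: 0.0
```

Run:
```python
from h import *
w=wcloud(wrist("w7"))
rep(w,"hub",(.432,-.116),.04,.024,.04);rep(w,"disc",(.432,-.116),.04,.009,.04)
go((.432,-.116,.028),-15)
```

```text
hub 817 ((432.6520080566406, -115.39488983154297), (23.118053436279297, 23.31722640991211), 27.099584579467773) [0.02712931 0.02929113 0.03046986]
disc 1944 ((432.4608459472656, -115.428955078125), (41.59071731567383, 41.427005767822266), 72.49594116210938) [0.01165385 0.01430182 0.03018255]
now [ 0.4326 -0.1164  0.1203] dpos [0.0003, -0.0007, 0.0923] turn [0.0, 0.001, -0.001] rows 1.5 clock 13.325 j7 -0.07
```

To row units: 0.091 m / 0.6 = 0.1517, 0.001 m / 0.6 = 0.0017.

Call:
move_arm:
  plan:
    - {"delta_pos": [0.0017,0,0.0833],"turn": [0,0,0],"fingers": 0}
    - {"delta_pos": [0.0017,0,0.1333],"turn": [0,0,0],"fingers": 0}
    - {"delta_pos": [0.0017,0,0.1517],"turn": [0,0,0],"fingers": 0}
    - {"delta_pos": [0.0017,0,0.1517],"turn": [0,0,0],"fingers": 0}
    - {"delta_pos": [0.0017,0,0.1517],"turn": [0,0,0],"fingers": 1}
    - {"delta_pos": [0.0017,0,0.1517],"turn": [0,0,0],"fingers": 1}
    - {"delta_pos": [0.0017,0,0.1517],"turn": [0,0,0],"fingers": 1}
    - {"delta_pos": [0.0017,0,0.1517],"turn": [0,0,0],"fingers": 1}
    - {"delta_pos": [0.0017,0,0.1517],"turn": [0,0,0],"fingers": 1}
    - {"delta_pos": [0.0017,0,0.1517],"turn": [0,0,0],"fingers": 1}

```text
clock: 14.58
position: [0.4325, -0.1154, 0.03]
ee_rot: [0.794, 0.608, 0.0, 0.0]
ft_force: [-3.2, 0.5, 11.0]
grip_width: 0.246
grasp_force: 68.1
```

Run:
```python
from h import *
go((.4326,-.1154,.15),-15)
go((.634,.296,.15),25)
```

```text
now [ 0.4325 -0.1154  0.03  ] dpos [0.0001, 0.0002, -0.12] turn [0.001, -0.001, -0.001] rows 1.9 clock 14.575 j7 0.04
now [ 0.4325 -0.1154  0.03  ] dpos [0.4497, 0.0877, -0.1196] turn [0.001, -0.001, -0.699] rows 7.6 clock 14.575 j7 0.04
```

To row units: 0.45 m / 0.6 = 0.75, 0.44 m / 0.6 = 0.7333, -0.7 rad / 4 = -0.175.

Call:
move_arm:
  plan:
    - {"delta_pos": [0,0,-0.05],"turn": [0,0,0],"fingers": 1}
    - {"delta_pos": [0,0,-0.1333],"turn": [0,0,0],"fingers": 1}
    - {"delta_pos": [0.0333,0.0067,-0.2],"turn": [0,0,0],"fingers": 1}
    - {"delta_pos": [0.1167,0.0233,-0.2],"turn": [0,0,-0.025],"fingers": 1}
    - {"delta_pos": [0.2083,0.04,-0.2],"turn": [0,0,-0.05],"fingers": 1}
    - {"delta_pos": [0.3,0.0583,-0.2],"turn": [0,0,-0.075],"fingers": 1}
    - {"delta_pos": [0.3917,0.0767,-0.2],"turn": [0,0,-0.1],"fingers": 1}
    - {"delta_pos": [0.4833,0.095,-0.2],"turn": [0,0,-0.125],"fingers": 1}
    - {"delta_pos": [0.575,0.1117,-0.2],"turn": [0,0,-0.15],"fingers": 1}
    - {"delta_pos": [0.6667,0.13,-0.2],"turn": [0,0,-0.175],"fingers": 1}
    - {"delta_pos": [0.7333,0.1433,-0.2],"turn": [0,0,-0.175],"fingers": 1}
    - {"delta_pos": [0.75,0.1467,-0.2],"turn": [0,0,-0.175],"fingers": 1}

```text
clock: 16.08
position: [0.6336, 0.2994, 0.1481]
ee_rot: [0.536, 0.844, -0.0, -0.001]
ft_force: [1.0, -0.6, -2.4]
grip_width: 0.245
grasp_force: 69.1
```

Run:
```python
from h import *
go((.634,.296,.075),25)
```

```text
now [0.6336 0.2994 0.1481] dpos [-0.0033, -0.001, 0.0731] turn [-0.001, -0.001, 0.004] rows 1.2 clock 16.075 j7 0.04
```

To row units: 0.073 m / 0.6 = 0.1217, 0.04 m / 0.6 = 0.0667.

Call:
move_arm:
  plan:
    - {"delta_pos": [0,0,0.0667],"turn": [0,0,0],"fingers": 1}
    - {"delta_pos": [0,0,0.1167],"turn": [0,0,0],"fingers": 1}
    - {"delta_pos": [0,0,0.1217],"turn": [0,0,0],"fingers": 1}
    - {"delta_pos": [0,0,0.1217],"turn": [0,0,0],"fingers": 1}

```text
clock: 16.58
position: [0.6345, 0.2959, 0.0774]
ee_rot: [0.537, 0.843, 0.0, 0.0]
ft_force: [0.6, -0.3, -0.4]
grip_width: 0.242
grasp_force: 69.2
```

Run:
```python
from h import *
c=wrist("w8");w=wcloud(c);z=c["p"][2]
hsv=cv2.cvtColor(c["color"],cv2.COLOR_RGB2HSV).astype(int)
m=(w[...,2]>z-.025)&(w[...,2]<z-.008)&(np.hypot(w[...,0]-.634,w[...,1]-.296)<.05)&(hsv[...,1]<60)
p=w[m].astype(np.float32);print(len(p),cv2.minAreaRect(p[:,:2]*1000),np.percentile(p[:,2],[5,50,95]))
rep(w,"nest",(.634,.296),.07,.0095,.015)
go((.634,.296,.0358),25)
```

```text
1839 ((635.0151977539062, 296.79351806640625), (39.43482208251953, 41.841888427734375), 56.80636978149414) [0.05405396 0.06022646 0.06786834]
nest 6069 ((635.3504638671875, 295.5179138183594), (80.53134155273438, 80.45240783691406), 7.01140832901001) [0.010233   0.01130066 0.01231202]
now [0.6349 0.2962 0.0781] dpos [0.0002, -0.001, 0.0423] turn [0.002, 0.0, 0.0] rows 0.7 clock 16.625 j7 0.05
```

To row units: 0.043 m / 0.6 = 0.0717, 0.041 m / 0.6 = 0.0683.

Call:
move_arm:
  plan:
    - {"delta_pos": [0,0,0.0417],"turn": [0,0,0],"fingers": 1}
    - {"delta_pos": [0,0,0.0617],"turn": [0,0,0],"fingers": 1}
    - {"delta_pos": [0,0,0.0683],"turn": [0,0,0],"fingers": 1}
    - {"delta_pos": [0,0,0.0717],"turn": [0,0,0],"fingers": 1}
    - {"delta_pos": [0,0,0.0717],"turn": [0,0,0],"fingers": 1}

```text
clock: 17.25
position: [0.6339, 0.2962, 0.0361]
ee_rot: [0.537, 0.844, 0.0, -0.0]
ft_force: [-10.7, -4.6, 15.6]
grip_width: 0.24
grasp_force: 70.9
```

To row units: -0.12 m / 0.6 = -0.2, -0.09 m / 0.6 = -0.15.

Call:
move_arm:
  plan:
    - {"delta_pos": [0,0,0],"turn": [0,0,0],"fingers": 0.5}
    - {"delta_pos": [0,0,0],"turn": [0,0,0],"fingers": 0.3}
    - {"delta_pos": [0,0,0],"turn": [0,0,0],"fingers": 0.1}
    - {"delta_pos": [0,0,-0.0167],"turn": [0,0,0],"fingers": 0}
    - {"delta_pos": [0,0,-0.0833],"turn": [0,0,0],"fingers": 0}
    - {"delta_pos": [0,0,-0.15],"turn": [0,0,0],"fingers": 0}
    - {"delta_pos": [0,0,-0.2],"turn": [0,0,0],"fingers": 0}
    - {"delta_pos": [0,0,-0.2],"turn": [0,0,0],"fingers": 0}

```text
clock: 18.25
position: [0.6356, 0.2968, 0.1572]
ee_rot: [0.537, 0.844, 0.003, 0.001]
ft_force: [-0.0, 0.7, -0.5]
grip_width: 0.996
grasp_force: 0.0
```

Run:
```python
from h import *
w=wcloud(wrist("w9"))
rep(w,"hub",(.635,.296),.05,.028,.05);rep(w,"disc",(.635,.296),.035,.0165,.05)
go((.4577,.138,.13),96.5)
```

```text
hub 666 ((634.310791015625, 296.3932189941406), (22.965742111206055, 23.07954216003418), 38.9239387512207) [0.03166566 0.03536689 0.03646597]
disc 1515 ((634.4388427734375, 296.5240173339844), (41.461124420166016, 41.63221740722656), 23.79119110107422) [0.01818389 0.0203307  0.03621147]
now [0.6347 0.2965 0.155 ] dpos [-0.0687, -0.2275, 0.0244] turn [0.003, 0.001, -1.247] rows 6.7 clock 18.3 j7 0.04
```

Small gear is seated too (hub at 36 mm, disc at 20 mm). Next is the plate.

To row units: -0.227 m / 0.6 = -0.3783, -0.155 m / 0.6 = -0.2583, -1.247 rad / 4 = -0.3118.

Call:
move_arm:
  plan:
    - {"delta_pos": [-0.0167,-0.0583,0],"turn": [0,0,-0.045],"fingers": 0}
    - {"delta_pos": [-0.0333,-0.125,0],"turn": [0,0,-0.09],"fingers": 0}
    - {"delta_pos": [-0.0583,-0.1917,0],"turn": [0,0,-0.135],"fingers": 0}
    - {"delta_pos": [-0.0783,-0.2583,0],"turn": [0,0,-0.18],"fingers": 0}
    - {"delta_pos": [-0.1,-0.325,0],"turn": [0,0,-0.225],"fingers": 0}
    - {"delta_pos": [-0.115,-0.3783,0.0167],"turn": [0,0,-0.27],"fingers": 0}
    - {"delta_pos": [-0.115,-0.3783,0.04],"turn": [0,0,-0.3118],"fingers": 0}
    - {"delta_pos": [-0.115,-0.3783,0.04],"turn": [0,0,-0.3118],"fingers": 0}
    - {"delta_pos": [-0.115,-0.3783,0.04],"turn": [0,0,-0.3118],"fingers": 0}
    - {"delta_pos": [-0.115,-0.3783,0.04],"turn": [0,0,-0.3118],"fingers": 0}

```text
clock: 19.55
position: [0.4579, 0.138, 0.1296]
ee_rot: [-0.056, 0.998, 0.0, 0.0]
ft_force: [0.1, -0.1, -0.7]
grip_width: 1.0
grasp_force: 0.0
```

Run:
```python
from h import *
w=wcloud(wrist("w10"))
rep(w,"block",(.458,.138),.05,.024,.05);rep(w,"plate",(.458,.138),.08,.005,.05)
go((.4577,.138,.026),96.5)
```

```text
block 2320 ((458.4413757324219, 139.12693786621094), (44.00999069213867, 31.854135513305664), 5.579197883605957) [0.02801714 0.02971158 0.03127269]
plate 10084 ((458.7625427246094, 138.61033630371094), (76.86865234375, 96.55877685546875), 5.950573921203613) [0.0063841  0.00771261 0.03043704]
now [0.4579 0.1379 0.1295] dpos [0.0002, 0.0001, 0.1035] turn [0.0, 0.0, -0.002] rows 1.7 clock 19.6 j7 1.31
```

View pics/w10.png

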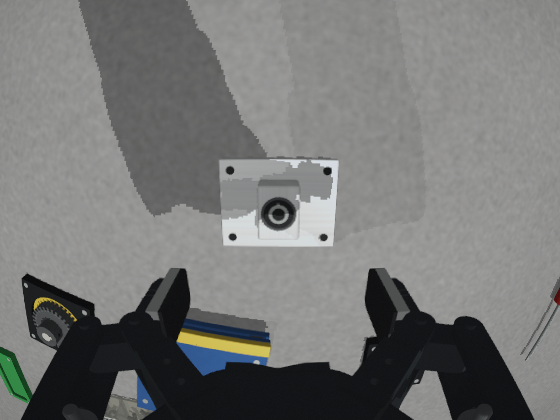

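The wrist view shows the plate at (279,203) with the bearing block at (279,213) between the jaws and square to them. It measures 97 x 77 mm, block top 30 mm, at (0.4587, 0.1387). Descending to grip it.

To row units: 0.104 m / 0.6 = 0.1733, 0.09 m / 0.6 = 0.15.

Call:
move_arm:
  plan:
    - {"delta_pos": [-0.0017,0.0017,0.0833],"turn": [0,0,0],"fingers": 0}
    - {"delta_pos": [-0.0017,0.0017,0.15],"turn": [0,0,0],"fingers": 0}
    - {"delta_pos": [-0.0017,0.0017,0.1733],"turn": [0,0,0],"fingers": 0}
    - {"delta_pos": [-0.0017,0.0017,0.1733],"turn": [0,0,0],"fingers": 0}
    - {"delta_pos": [-0.0017,0.0017,0.1733],"turn": [0,0,0],"fingers": 1}
    - {"delta_pos": [-0.0017,0.0017,0.1733],"turn": [0,0,0],"fingers": 1}
    - {"delta_pos": [-0.0017,0.0017,0.1733],"turn": [0,0,0],"fingers": 1}
    - {"delta_pos": [-0.0017,0.0017,0.1733],"turn": [0,0,0],"fingers": 1}
    - {"delta_pos": [-0.0017,0.0017,0.1733],"turn": [0,0,0],"fingers": 1}
    - {"delta_pos": [-0.0017,0.0017,0.1733],"turn": [0,0,0],"fingers": 1}
  force: 60

```text
clock: 20.85
position: [0.4591, 0.1389, 0.0263]
ee_rot: [-0.056, 0.998, 0.0, 0.001]
ft_force: [-2.2, -1.1, 7.5]
grip_width: 0.357
grasp_force: 59.9
```

```bash
cat >> h.py <<'E'
A0=np.radians(-3.9);E_=np.array([np.cos(A0),np.sin(A0),0]);N_=np.array([-E_[1],E_[0],0])
B=np.radians(18);DX=np.cos(B)*E_+np.sin(B)*np.array([0,0,1]);DZ=-np.sin(B)*E_+np.cos(B)*np.array([0,0,1]);D0=.589*E_+.118*N_+np.array([0,0,.030])
E
python3 - <<'E'
from h import *
from workcell import get_obs
o=get_obs();h=o["position"][2]+.0
for s,k in((.041,.05),(.039,.0)):
    P=D0+s*DX+(h+k)*DZ
    for tl in(18,-18):
        print(s,k,tl,"P",P,"toolz",tool_R(86.1,tl).apply([0,0,1]),"want",-DZ); go(P,86.1,tl)
E
```

```text
0.041 0.05 18 P [0.61103726 0.07661755 0.11524829] toolz [-0.3083014   0.02101788 -0.95105652] want [ 0.3083014  -0.02101788 -0.95105652]
now [0.4591 0.1389 0.0263] dpos [-0.1441, -0.079, -0.0888] turn [-0.028, 0.315, 0.18] rows 3.0 clock 20.85 j7 1.34
0.041 0.05 -18 P [0.61103726 0.07661755 0.11524829] toolz [ 0.3083014  -0.02101788 -0.95105652] want [ 0.3083014  -0.02101788 -0.95105652]
now [0.4591 0.1389 0.0263] dpos [-0.1441, -0.079, -0.0888] turn [0.029, -0.312, 0.179] rows 3.0 clock 20.85 j7 1.34
0.039 0.0 18 P [0.62455462 0.07569603 0.06707743] toolz [-0.3083014   0.02101788 -0.95105652] want [ 0.3083014  -0.02101788 -0.95105652]
now [0.4591 0.1389 0.0263] dpos [-0.1573, -0.0815, -0.0406] turn [-0.028, 0.315, 0.18] rows 2.9 clock 20.85 j7 1.34
0.039 0.0 -18 P [0.62455462 0.07569603 0.06707743] toolz [ 0.3083014  -0.02101788 -0.95105652] want [ 0.3083014  -0.02101788 -0.95105652]
now [0.4591 0.1389 0.0263] dpos [-0.1573, -0.0815, -0.0406] turn [0.029, -0.312, 0.179] rows 2.9 clock 20.85 j7 1.34
```

To row units: -0.144 m / 0.6 = -0.24, -0.12 m / 0.6 = -0.2, -0.312 rad / 4 = -0.078.

Call:
move_arm:
  plan:
    - {"delta_pos": [0,0,-0.05],"turn": [0,0,0],"fingers": 1}
    - {"delta_pos": [0,0,-0.1333],"turn": [0,0,0],"fingers": 1}
    - {"delta_pos": [0,0,-0.2],"turn": [0,0,0],"fingers": 1}
    - {"delta_pos": [-0.0667,-0.0367,-0.2],"turn": [0.0018,-0.0195,0.0113],"fingers": 1}
    - {"delta_pos": [-0.1333,-0.0733,-0.2],"turn": [0.0038,-0.039,0.0225],"fingers": 1}
    - {"delta_pos": [-0.1917,-0.105,-0.2],"turn": [0.0055,-0.0585,0.0338],"fingers": 1}
    - {"delta_pos": [-0.24,-0.1317,-0.2],"turn": [0.0073,-0.078,0.0448],"fingers": 1}
    - {"delta_pos": [-0.24,-0.1317,-0.1667],"turn": [0.0073,-0.078,0.0448],"fingers": 1}
    - {"delta_pos": [-0.24,-0.1317,-0.1483],"turn": [0.0073,-0.078,0.0448],"fingers": 1}
    - {"delta_pos": [-0.24,-0.1317,-0.1483],"turn": [0.0073,-0.078,0.0448],"fingers": 1}
    - {"delta_pos": [-0.24,-0.1317,-0.1483],"turn": [0.0073,-0.078,0.0448],"fingers": 1}
    - {"delta_pos": [-0.24,-0.1317,-0.1483],"turn": [0.0073,-0.078,0.0448],"fingers": 1}

```text
clock: 22.35
position: [0.6108, 0.0768, 0.1151]
ee_rot: [0.033, 0.987, -0.005, 0.156]
ft_force: [0.5, 0.4, -1.7]
grip_width: 0.359
grasp_force: 60.5
```

Run:
```python
from h import *
c=wrist("w11");w=wcloud(c)
D=np.c_[DX,N_,DZ];q=(w-D0)@D   # deck coordinates
hsv=cv2.cvtColor(c["color"],cv2.COLOR_RGB2HSV).astype(int)
m=(q[...,2]>.045)&(q[...,2]<.066)&(abs(q[...,0]-.04)<.07)&(abs(q[...,1])<.08)&(hsv[...,1]<60)&(hsv[...,2]>90)
p=q[m].astype(np.float32);print("plate",len(p),cv2.minAreaRect(p[:,:2]*1000),np.percentile(p[:,2],[5,50,95]))
for a,b in((0,-.04),(0,.04)):
    pass
A=np.c_[p[:,:2],np.ones(len(p))];print("plate plane",np.linalg.lstsq(A,p[:,2],rcond=None)[0])
b=(abs(hsv[...,0]-113)<12)&(hsv[...,1]>90)&(abs(q[...,2])<.012)
P=q[b];A=np.c_[P[:,:2],np.ones(len(P))];print("deck",len(P),np.linalg.lstsq(A,P[:,2],rcond=None)[0],np.percentile(P[:,0],[1,99]),np.percentile(P[:,1],[1,99]))
y=(abs(hsv[...,0]-24)<8)&(hsv[...,1]>110)&(np.abs(q[...,0])<.03)&(abs(q[...,1])<.09);P=q[y];print("ledge",len(P),[np.percentile(P[:,i],[1,50,99]).round(4) for i in range(3)] if len(P) else "")
go(D0+.039*DX+.0263*DZ,86.1,-18)
```

```text
plate 12556 ((40.031402587890625, -0.17380523681640625), (96.59779357910156, 76.49930572509766), 89.66598510742188) [0.05579267 0.05724763 0.05843227]
plate plane [0.01130282 0.00075347 0.05698791]
deck 3837 [ 0.05558376 -0.00315287 -0.00205584] [-0.0108008   0.07625328] [-0.05993057  0.06713361]
ledge 4022 [array([-0.0108, -0.0054,  0.0008]), array([-0.0601,  0.0023,  0.0658]), array([0.0004, 0.0087, 0.0103])]
now [0.6108 0.0767 0.115 ] dpos [0.0017, -0.0001, 0.0499] turn [0.0, -0.0, 0.001] rows 0.8 clock 22.4 j7 1.22
```

View pics/w11.png

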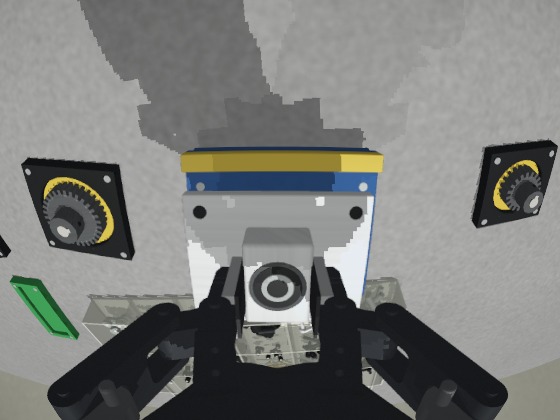

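The wrist view shows the plate (lower edge at row 195) parallel to the deck and to the yellow ledge (row 162). In deck axes it sits at (40.0, -0.2) mm, 0.3° off. Lowering it square to the deck.

To row units: 0.048 m / 0.6 = 0.08, 0.046 m / 0.6 = 0.0767.

Call:
move_arm:
  plan:
    - {"delta_pos": [0,0,0.0417],"turn": [0,0,0],"fingers": 1}
    - {"delta_pos": [0,0,0.0667],"turn": [0,0,0],"fingers": 1}
    - {"delta_pos": [0,0,0.0767],"turn": [0,0,0],"fingers": 1}
    - {"delta_pos": [0,0,0.08],"turn": [0,0,0],"fingers": 1}
    - {"delta_pos": [0,0,0.08],"turn": [0,0,0],"fingers": 1}

```text
clock: 23.02
position: [0.626, 0.0756, 0.0693]
ee_rot: [0.033, 0.987, -0.005, 0.157]
ft_force: [5.1, -1.1, -0.5]
grip_width: 0.358
grasp_force: 61.0
```

Run:
```python
from h import *
go(D0+.039*DX+.0263*DZ,86.1,-18)
```

```text
now [0.626  0.0756 0.0693] dpos [0.002, 0.0, 0.0017] turn [-0.0, 0.0, 0.001] rows 0.0 clock 23.025 j7 1.25
```

To row units: 0.002 m / 0.6 = 0.0033, 0.001 m / 0.6 = 0.0017.

Call:
move_arm:
  plan:
    - {"delta_pos": [0,0,0.0017],"turn": [0,0,0],"fingers": 1}
    - {"delta_pos": [0,0,0.0033],"turn": [0,0,0],"fingers": 1}
    - {"delta_pos": [0,0,0.0033],"turn": [0,0,0],"fingers": 1}

```text
clock: 23.4
position: [0.6262, 0.0756, 0.0679]
ee_rot: [0.033, 0.987, -0.005, 0.156]
ft_force: [-3.4, -1.0, 9.4]
grip_width: 0.359
grasp_force: 62.6
```

Run:
```python
from h import *
from workcell import get_obs
o=get_obs();f=np.array(o["ft_force"]);print("deck-axes force",f@DX,f@N_,f@DZ)
c=wrist("w12");w=wcloud(c);q=(w-D0)@np.c_[DX,N_,DZ]
hsv=cv2.cvtColor(c["color"],cv2.COLOR_RGB2HSV).astype(int)
m=(q[...,2]>-.002)&(q[...,2]<.016)&(abs(q[...,0]-.04)<.07)&(abs(q[...,1])<.08)&(hsv[...,1]<60)&(hsv[...,2]>90)
p=q[m].astype(np.float32);print("plate",len(p),cv2.minAreaRect(p[:,:2]*1000),np.percentile(p[:,2],[5,50,95]))
y=(abs(hsv[...,0]-24)<8)&(hsv[...,1]>110)&(np.abs(q[...,0])<.03)&(abs(q[...,1])<.09);P=q[y];print("ledge",[np.percentile(P[:,i],[1,50,99]).round(4) for i in range(3)])
go(D0+.039*DX+.0263*DZ,86.1,-18)
```

```text
deck-axes force -0.22177325048311008 -1.270459424787512 9.908658952545537
plate 12268 ((45.07474899291992, 2.672748565673828), (111.16154479980469, 129.77825927734375), 0.049120642244815826) [0.00696115 0.00839579 0.0097382 ]
ledge [array([-0.0107, -0.0056,  0.0012]), array([-0.06  ,  0.0025,  0.0656]), array([0.0016, 0.0087, 0.0103])]
now [0.6262 0.0755 0.0678] dpos [0.0018, 0.0001, 0.0002] turn [0.0, -0.0, 0.001] rows 0.0 clock 23.45 j7 1.25
```

View pics/w12.png

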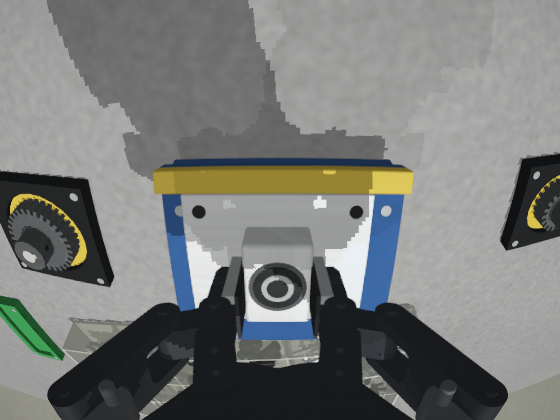

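The wrist view shows the plate flat on the deck, its lower edge at the ledge (row 194) and about central. Normal force is 10 N. Releasing and backing off square to the deck.

To row units: -0.12 m / 0.6 = -0.2, -0.1 m / 0.6 = -0.1667.

Call:
move_arm:
  plan:
    - {"delta_pos": [0,0,0],"turn": [0,0,0],"fingers": 0.5}
    - {"delta_pos": [0,0,0],"turn": [0,0,0],"fingers": 0.3}
    - {"delta_pos": [0,0,0],"turn": [0,0,0],"fingers": 0.1}
    - {"delta_pos": [0,0,-0.0167],"turn": [0,0,0],"fingers": 0}
    - {"delta_pos": [0,0,-0.0833],"turn": [0,0,0],"fingers": 0}
    - {"delta_pos": [0,0,-0.1667],"turn": [0,0,0],"fingers": 0}
    - {"delta_pos": [0,0,-0.2],"turn": [0,0,0],"fingers": 0}
    - {"delta_pos": [0,0,-0.2],"turn": [0,0,0],"fingers": 0}

```text
clock: 24.45
position: [0.5895, 0.0784, 0.1832]
ee_rot: [0.033, 0.987, -0.005, 0.157]
ft_force: [-0.3, -0.4, -0.8]
grip_width: 1.005
grasp_force: 0.0
```

Run:
```python
from h import *
from workcell import camera
c=wrist("w13");w=wcloud(c);q=(w-D0)@np.c_[DX,N_,DZ]
hsv=cv2.cvtColor(c["color"],cv2.COLOR_RGB2HSV).astype(int)
m=(q[...,2]>.004)&(q[...,2]<.016)&(abs(q[...,0]-.045)<.06)&(abs(q[...,1])<.06)&(hsv[...,1]<60)&(hsv[...,2]>90)
_,lab,st,_=cv2.connectedComponentsWithStats(m.astype(np.uint8));p=q[lab==1+np.argmax(st[1:,4])].astype(np.float32)
print("plate",len(p),cv2.minAreaRect(p[:,:2]*1000),np.percentile(p[:,2],[5,50,95]),"plane",np.linalg.lstsq(np.c_[p[:,:2],np.ones(len(p))],p[:,2],rcond=None)[0])
y=(abs(hsv[...,0]-24)<8)&(hsv[...,1]>110)&(np.abs(q[...,0])<.03)&(abs(q[...,1])<.09);P=q[y];print("ledge",[np.percentile(P[:,i],[1,50,99]).round(4) for i in range(3)])
b=(abs(hsv[...,0]-113)<12)&(hsv[...,1]>90)&(abs(q[...,2])<.008);P=q[b];print("deck y",np.percentile(P[:,1],[.5,99.5]),"x",np.percentile(P[:,0],[.5,99.5]))
t=camera("top");cv2.imwrite("pics/top1.png",cv2.resize(t["color"][90:330,60:520,::-1],None,fx=1.7,fy=1.7,interpolation=cv2.INTER_CUBIC))
```

```text
plate 6690 ((39.41326904296875, -0.3321533203125), (96.04411315917969, 76.30245208740234), 89.91414642333984) [0.00579073 0.00689877 0.00809579] plane [-0.00036085  0.00046208  0.00698259]
ledge [array([-0.0106, -0.0052,  0.001 ]), array([-0.0604,  0.0027,  0.0661]), array([0.0022, 0.0088, 0.0104])]
deck y [-0.06133937  0.06716227] x [-0.01065654  0.10095145]
```

View pics/top1.png

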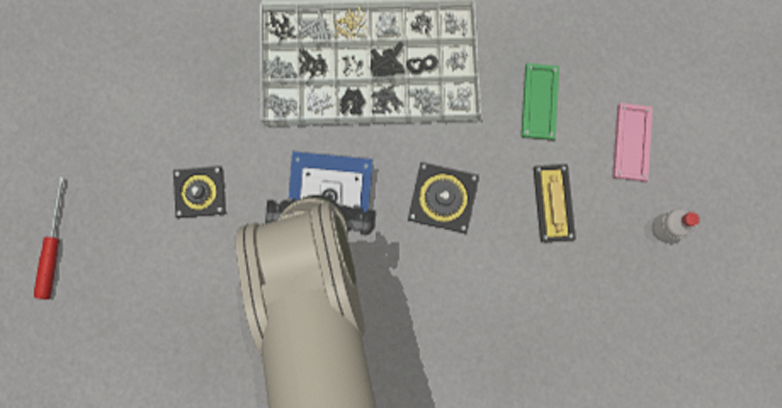

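View pics/w13.png

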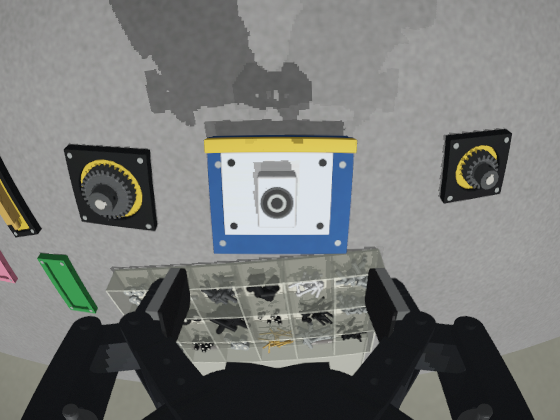

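The final top view shows all the parts in their places (small gear (200,190), large gear (444,196), pillar (555,203)), with the bottle and screwdriver where they were. The wrist view shows the plate at (278,190), flush with the ledge at row 147. It lies flat at (39.4, -0.3) mm in deck axes and is clear of the arm.

```bash
python3 -c "
from workcell import hand_in
print(hand_in())"
```

```text
the job is handed in; nothing more can be done
None
```

I handed the job in at about 24 s on the robot's clock: by camera, both gears and the pillar are fully down in their black nests, the bearing plate lies flat against the yellow ledge in the middle of the rest, and the screwdriver and oil bottle were not touched. The hand-in gave no verdict.

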